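# Gauge the spacer disc against its stops, then stack the set

### The arm

A 6-joint arm with a two-finger parallel gripper is mounted at the origin on the work surface. World frame = base frame: x ahead of the robot, y to its left, z up, the work surface at z = 0. Lengths are in m, angles in rad, forces in N, time in s.
With the tool pointing down it reaches from about 0.25 to 0.775 m from the base axis. Payload 4 kg.
Tool frame: the origin (TCP) lies between the finger pads; the fingertips stand 11 mm ahead of it and the grasp point (between the pads) lies 8 mm behind it (robot.tip_extent is the z of the fingertips in the tool frame, in m); z points along the fingers, y is the line along which they close (so a half turn about z gives the same grasp; the last joint's range is limited). The gripper opens to 94 mm and grips with 3 to 60 N. Pads are 16 mm wide; open, the fingers measure 119 mm over their backs; the gripper's body (75 mm by 177 mm) begins 78 mm behind the grasp point.
Start: joints at [-1.382, 0.087, 1.371, -0, 1.684, -0.103], TCP at [0.158, -0.527, 0.217] pointing down, gripper open.
Joint ranges: [-3.1, 3.1], [-0.76, 2.03], [0.27, 2.55], [-1.08, 4.22], [0.17, 2.65], [-2.57, 2.57]. Speed limits (rad/s): [2.79, 2.79, 3.14, 3.14, 3.14, 3.14].

### API

Orientations are given as [roll, pitch, yaw] about the fixed x, y, z axes, in that order (R = Rz(yaw) Ry(pitch) Rx(roll)).
In Python, from bench import robot, imaging gives the robot as it stands.
- The arm moves only by the shell command python3 -m pendant 'ROWS'. ROWS is JSON, a list of rows, each a list of 7 numbers: the shift along the world's x, y, z in cm, then the turn, a rotation vector about the world's x, y, z in degrees, then the opening, from 0 (shut) to 1 (fully open). In form: [[dx, dy, dz, ax, ay, az, jaw], ...]. A call has 1 to 8 rows; each row shifts and turns the commanded pose from where the row before left it; what a row does not reach is not made up. A row lasts 1/10 s, in which the tool goes at most 50 mm and 8.59 degrees, less where a joint would pass 70% of its speed; a pose out of reach is approached as far as the arm can. A call is refused whole if a number of a shift passes 5 or a number of a turn 8.59, either way. A call with a gripper value outside its range is refused whole. The fingers move at their own pace and stop on an object; the grip force is fixed at half the most. Time passes only in rows, so rows that do not move let the fingers close. It gives the time, the measured TCP pose, the force, the opening and the grip force at its end, in the units of the state.
- robot.get_obs(): the state, without advancing time (a new reading comes with each control period).
- imaging.snapshot(name): name is "side" or "top" or "wrist"; returns the picture (384x512x3 uint8, red, green, blue); there is no depth.
- imaging.camera_params(name): a dict with "camera_matrix" (3x3 intrinsics, pixels), "R" (3x3) and "t" (3): a world point X has camera coordinates R X + t. Camera axes: x right, y down, z forward; pixel columns grow to the right and rows downward; lengths in m; the calibration is good to about 2 mm. A picture is of the moment at which its call begins: read the wrist's pose just before it. camera_params takes no time and is no camera call; for the wrist camera it gives the pose at the moment of the call.
- robot.close_job(): hands the job in; it is judged then, once.
The state is a dict: "time": time; "joint_positions": joint angles; "qvel": joint speeds; "joint_torque": joint torques, N m; "tool_pos": TCP position; "ee_rot": TCP orientation; "wrist_force": force on the tool from outside, world axes, zero at the start; "wrist_torque": the same for the moment, N m; "width": finger opening in m; "finger_force": force on a finger pad.
Only numpy, scipy, OpenCV 4.12 (cv2) and the standard library are available. Lean on these libraries where they do the work, as an engineer would, in place of code of your own. Each camera call takes 0.05 s, during which the arm holds its last target. There are 200 camera calls.

### The job

Check the large steel disc on the gauge stand: lay it flat on the stand, push it fully home against the stop pins so that it presses the gauge's sprung plunger in, and keep it pressed there steadily for about three seconds. Then lay the large disc flat in the centre of the round plate and lay the small solid disc centred on top of it. Set both discs down gently on the stack rather than dropping them, and leave everything else on the bench where it is.

Things in the scene. Friction and masses are not known exactly. Their poses are not given: they have to be found in the camera images.
- large_disc: Loose solid steel disc, diameter 60, 18 thick, about 0.4 kg, lying flat on the bench. Origin: centre of its underside; z up. One of three round steel things lying about; it is the biggest.
- small_disc: Loose solid steel disc, diameter 44, 12 thick, about 0.14 kg, lying flat on the bench (no hole). Origin: centre of its underside; z up.
- gauge: Fixed gauge stand, smooth oiled steel. Origin on the bench under a disc that is fully home; x = direction in which it is pushed home. Dark base 20 high, 92 wide, x -50 to 165; along x: open flat area (x -50 to 20), two stop pins with the plunger between, clamp block (x 64 to 90, 42 wide, top 46 high), round grey gauge head with display (diameter 56, at x 124, top 47 high).
- nest (a point): Point on the top of the gauge stand's base (20 above the bench): centre of the underside of the large disc when it touches both stop pins. Axes as gauge.
- stops: The two steel stop pins of the gauge stand (one body, origin and axes as gauge): diameter 10, standing 16 above the base's top, at x = 28.7, y = +20 and -20.
- plunger (a joint): Travel of the gauge's sprung plunger, m: 0 out at rest, grows as it is pushed in along the gauge's +x; it reads 0.008 when the large disc is home against the pins (limit 0.014). The spring pushes back with about 3 N at 0 and 6.5 N at 0.008.
- plunger_tip (a point): Centre of the plunger's flat round tip (diameter 12), facing the gauge's -x, 29 above the bench; at rest 22 ahead of the gauge's origin.
- plate: Round dark steel plate fixed to the bench, diameter 124, 12 thick, with scribed circles. Origin: centre of its underside.
- plate_top (a point): Centre of the plate's top face, 12 above the bench.
- bearing: Bystander: loose steel bearing ring, diameter 52 with a 25 hole, 15 thick, lying flat. Origin: centre of its underside.
- vblock: Bystander: loose dark steel grooved block, 50 x 36 x 30. Origin: centre of its underside.
- wrench: Bystander: loose wrench, 160 long, lying along its x. Origin: middle of its underside.
- spray_can: Bystander: standing spray can, diameter 52, 170 high. Origin: centre of its underside.
- carton: Bystander: red bolt carton, 90 x 70 x 60 high. Origin: centre of its underside.
Not all that is in view belongs to the job. What is shaped like the large_disc but red is not meant.

How it is judged:
On the way, in this order (a step that is already met when the one before it is completed fails the run):
1. the large disc is held flat and still, pressed home against the stop pins with the plunger in, for 2.5 s (horizontal distance between large_disc and nest below 0.003 m and z of large_disc in the frame of nest below 0.003 m and angle between large_disc's own z axis and vertical below 0.08 rad and contact force between large_disc and stops above 1 N and value of joint plunger above 0.005 m and linear speed of large_disc below 0.015 m/s), for 2.5 s.
2. the large disc lies let go, centred on the plate (horizontal distance between large_disc and plate_top below 0.008 m and z of large_disc in the frame of plate_top between -0.002 and 0.002 m and angle between large_disc's own z axis and vertical below 0.05 rad and linear speed of large_disc below 0.01 m/s and contact force between large_disc and the fingers below 0.05 N), for 0.2 s.
At the end, for the whole second after the job is handed in: The large disc lies flat and still on the plate, its centre within 8 mm of the plate's; the small disc lies flat and still on the large one, centres within 7 mm (horizontal distance between large_disc and plate_top below 0.008 m and z of large_disc in the frame of plate_top between -0.002 and 0.002 m and angle between each of large_disc, small_disc's own z axis and vertical below 0.05 rad and linear speed of each of large_disc, small_disc below 0.01 m/s and horizontal distance between small_disc and large_disc below 0.007 m and z of small_disc in the frame of plate_top between 0.0155 and 0.0205 m); the robot touches nothing.
It fails at once if a disc is let go more than 12 mm above the place on the stack where it should lie ((z of large_disc in the frame of plate above 0.024 m and horizontal distance between large_disc and plate below 0.09 m and contact force between large_disc and the fingers below 0.01 N) or (z of small_disc in the frame of plate above 0.042 m and horizontal distance between small_disc and plate below 0.09 m and contact force between small_disc and the fingers below 0.01 N)).
It fails at once if a bystander is moved more than 25 mm (distance of any of bearing, vblock, wrench, spray_can, carton from where it was at the start of the episode above 0.025 m).
It also fails if it takes over 67 s, if anything falls off the work surface, if the arm or the gripper's body presses on something with over 40 N, if the wrist force passes 120 N, or if a joint passes its speed limit or range.

## Working session

There is one attempt and no reset: what is moved stays moved. The work goes in short steps, Python scripts to look and compute and a shell command to move; the robot and the scene stay as the last step left them, time stands still between calls to the robot, and variables do not carry over. Pictures are saved under pics/ and viewed, at most 10 in all, crops included, and the job is handed in when it is done.

```bash
ls; mkdir -p pics
python3 - <<'E'
from bench import robot, imaging
import cv2,numpy as np
print(robot.get_obs())
a=[]
for n in("top","side"):
    im=imaging.snapshot(n); cv2.imwrite(f"pics/{n}0.png",im[:,:,::-1]); p=imaging.camera_params(n); print(n,np.round(p["camera_matrix"],1).tolist(),np.round(p["R"],3).tolist(),np.round(p["t"],3).tolist())
    cv2.imwrite(f"pics/{n}0b.png",cv2.resize(im[:,:,::-1],(800,600),interpolation=cv2.INTER_CUBIC))
E
```

```text
pics
{'time': 0.0, 'joint_positions': array([-1.38211980e+00,  8.79064888e-02,  1.37224947e+00, -2.03954737e-06,
        1.68361401e+00, -1.03090674e-01]), 'qvel': array([ 0.00068769,  0.00127848, -0.00046761,  0.00124157, -0.00074736,
       -0.0017035 ]), 'joint_torque': array([-1.40768825e-03, -3.40189826e+01, -3.02428114e+01,  7.15374621e-02,
        3.29684909e-02, -1.59785732e-04]), 'tool_pos': array([ 0.15810387, -0.52622747,  0.21533311]), 'ee_rot': array([-3.13942669e+00, -2.22047041e-04,  2.91766736e-01]), 'wrist_force': array([ 0.04412557,  0.21218136, -1.04478811]), 'wrist_torque': array([ 0.00279255, -0.03030246,  0.03594526]), 'finger_force': 0.0, 'width': 0.09374595542834507}
top [[369.2, 0.0, 255.4], [0.0, 369.2, 185.5], [0.0, 0.0, 1.0]] [[0.022, -1.0, 0.006], [-0.992, -0.023, -0.121], [0.121, -0.003, -0.993]] [-0.01, 0.55, 1.287]
side [[434.8, 0.0, 252.6], [0.0, 434.8, 188.3], [0.0, 0.0, 1.0]] [[0.969, -0.248, 0.016], [-0.15, -0.637, -0.756], [0.198, 0.73, -0.654]] [-0.542, 0.138, 1.261]
```

View pics/top0b.png

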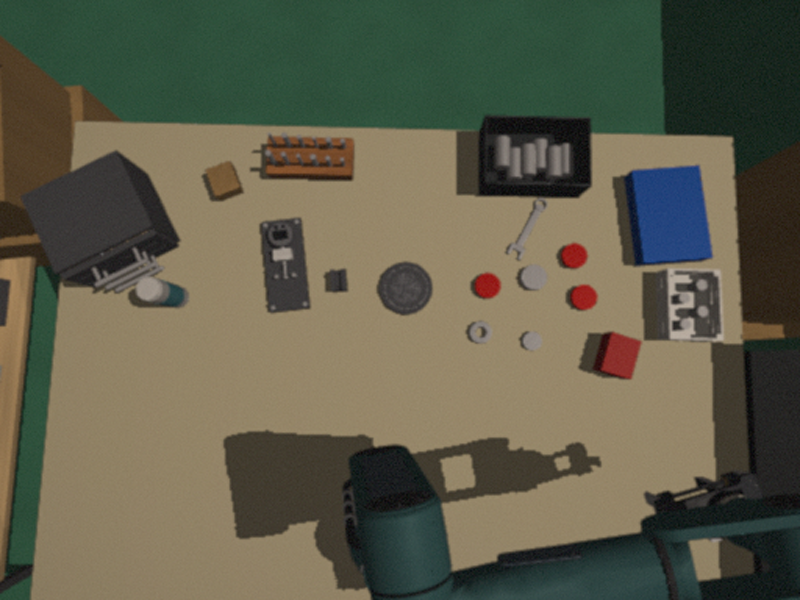

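View pics/side0b.png

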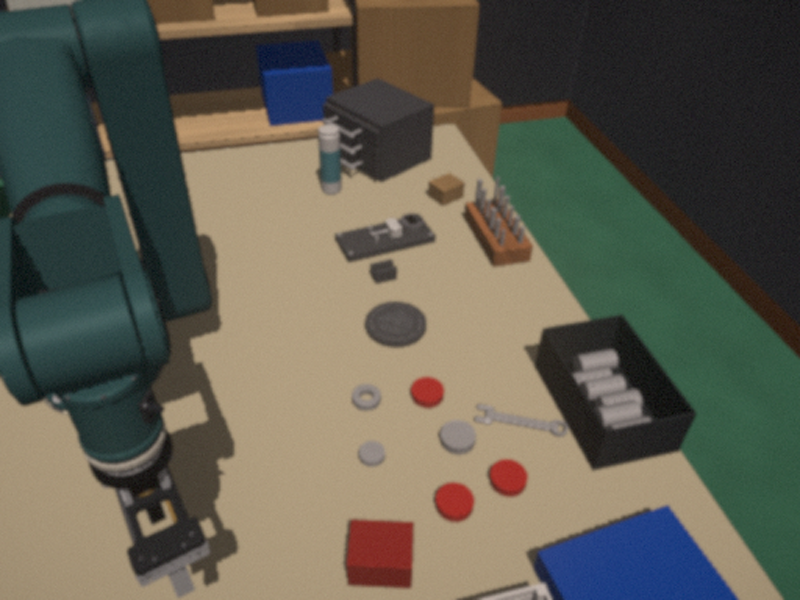

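Top view (800×600 scale): candidates for the large disc are grey discs at (533,277) [largest], (531,341) [small disc], the ring with a hole at (480,332), and red discs (487,286), (574,256), (583,297), which are not meant. The plate is at (405,288), the gauge at (285,265) with its head up (279,235), and the vblock at (337,280). I choose (533,277). In the side view, the large disc is at (458,436), the small disc at (372,453), the plate at (396,323).

```bash
cat > h.py <<'E'
from bench import robot, imaging
import cv2,numpy as np
def cam(n):
    p=imaging.camera_params(n); return np.array(p["camera_matrix"]),np.array(p["R"]),np.array(p["t"])
def proj(c,X):
    K,R,t=c; q=(R@np.atleast_2d(X).T).T+t; q=q@K.T; return q[:,:2]/q[:,2:]
def tri(c1,u1,c2,u2):
    P=[c[0]@np.c_[c[1],c[2]] for c in(c1,c2)]
    X=cv2.triangulatePoints(P[0],P[1],np.float64(u1).reshape(2,1),np.float64(u2).reshape(2,1)).ravel(); return X[:3]/X[3]
def onz(c,u,z):
    K,R,t=c; d=R.T@np.linalg.solve(K,[u[0],u[1],1]); o=-R.T@t; return o+d*(z-o[2])/d[2]
def grey(im,vmin=110,smax=45):
    h=cv2.cvtColor(im,cv2.COLOR_RGB2HSV); m=((h[...,1]<smax)&(h[...,2]>vmin)).astype(np.uint8)
    n,l,s,c=cv2.connectedComponentsWithStats(m); return [(s[i,4],np.round(c[i],1),s[i,:4]) for i in range(1,n) if s[i,4]>40],l
E
python3 - <<'E'
from h import *
ct,cs=cam("top"),cam("side"); s=.64
pts={"large":((533,277),(458,436)),"small":((531,341),(372,453)),"plate":((405,288),(396,323)),"bearing":((480,332),(366,397)),"head":((279,235),(412,221)),"vblock":((337,280),(383,271))}
for k,(a,b) in pts.items(): print(k,np.round(tri(ct,np.array(a)*s,cs,np.array(b)*s),3))
for p in [(264,220),(300,219),(309,306),(270,311)]: print(np.round(onz(ct,np.array(p)*s,.02),3))
im=cv2.imread("pics/top0.png")[:,:,::-1]
for x in grey(im)[0]: print(x)
K,R,t=cam("wrist"); o=robot.get_obs(); print(K,R,-R.T@t,o["tool_pos"])
cv2.imwrite("pics/crop0.png",cv2.resize(im[160:240,280:400,::-1],(720,480),interpolation=cv2.INTER_CUBIC))
E
```

```text
large [ 0.59  -0.31   0.011]
small [ 0.442 -0.306  0.006]
plate [ 0.559 -0.012  0.006]
bearing [ 0.459 -0.188  0.008]
head [0.672 0.281 0.037]
vblock [0.572 0.147 0.012]
[0.71  0.322 0.02 ]
[0.714 0.238 0.02 ]
[0.51  0.208 0.02 ]
[0.496 0.297 0.02 ]
(np.int32(88), array([323. ,  96.1]), array([321,  87,   5,  19], dtype=int32))
(np.int32(74), array([346.7,  97.2]), array([345,  89,   5,  18], dtype=int32))
(np.int32(89), array([339.9, 101.2]), array([337,  92,   6,  19], dtype=int32))
(np.int32(72), array([330.5, 103.5]), array([329,  95,   4,  18], dtype=int32))
(np.int32(89), array([356. , 102.4]), array([354,  94,   5,  18], dtype=int32))
(np.int32(168), array([336.7, 147.6]), array([325, 130,  25,  36], dtype=int32))
(np.int32(429), array([ 89.3, 179.3]), array([ 60, 159,  45,  34], dtype=int32))
(np.int32(86), array([180.4, 162.2]), array([175, 158,  12,   9], dtype=int32))
(np.int32(195), array([341.5, 176.9]), array([334, 169,  16,  16], dtype=int32))
(np.int32(641), array([439.4, 195.8]), array([427, 172,  36,  46], dtype=int32))
(np.int32(105), array([307.4, 212.5]), array([301, 206,  14,  14], dtype=int32))
(np.int32(106), array([340.3, 217.9]), array([335, 213,  12,  11], dtype=int32))
[[318.69771096   0.         256.31722897]
 [  0.         318.69771096 192.15683476]
 [  0.           0.           1.        ]] [[ 0.2877709  -0.95769829 -0.00137426]
 [-0.93012816 -0.27982784  0.23781922]
 [-0.22814362 -0.06715922 -0.97130846]] [ 0.22354799 -0.50596031  0.38417883] [ 0.15811396 -0.52630087  0.21543384]
```

View pics/crop0.png

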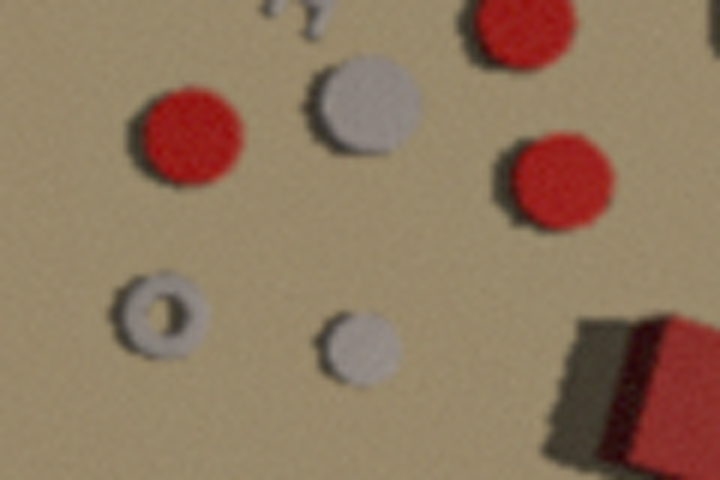

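The crop confirms it: the grey disc at crop (368,105) is the biggest non-red one. Closing along y leaves about 17 mm to the red neighbours. Moving over it now, taking wrist views on the way.

```bash
python3 -m pendant '[[4.3,2.2,0,0,0,-1.1,1],[4.3,2.2,0,0,0,-1.1,1],[4.3,2.2,0,0,0,-1.1,1],[4.3,2.2,0,0,0,-1.1,1],[4.3,2.2,0,0,0,-1.1,1],[4.3,2.2,0,0,0,-1.1,1],[4.3,2.2,0,0,0,-1.1,1],[4.3,2.2,0,0,0,-1.1,1]]'
python3 -m pendant '[[0,0,0,0,0,0,1],[0,0,0,0,0,0,1],[0,0,0,0,0,0,1]]'
python3 - <<'E'
from h import *
import pickle
c=cam("wrist");im=imaging.snapshot("wrist");cv2.imwrite("pics/w1.png",im[:,:,::-1]);pickle.dump(c,open("w1.pkl","wb"))
for x in grey(im)[0]: print(x)
E
python3 -m pendant '[[4.4,2,0,0,0,0,1],[4.4,2,0,0,0,0,1],[0,0,0,0,0,0,1],[0,0,0,0,0,0,1],[0,0,0,0,0,0,1]]'
python3 - <<'E'
from h import *
import pickle
c=cam("wrist");im=imaging.snapshot("wrist");cv2.imwrite("pics/w2.png",im[:,:,::-1]);pickle.dump(c,open("w2.pkl","wb"))
for x in grey(im)[0]: print(x)
a=cv2.imread("pics/w1.png");cv2.imwrite("pics/w12.png",cv2.resize(np.vstack([a,im[:,:,::-1]]),(400,600)))
E
```

```text
time: 0.9
tool_pos: [0.5036, -0.3494, 0.2159]
ee_rot: [-3.141, 0.001, 0.138]
wrist_force: [-0.6, -0.2, -0.1]
width: 0.094
finger_force: 0.0
time: 1.2
tool_pos: [0.5013, -0.3512, 0.2161]
ee_rot: [-3.141, 0.001, 0.137]
wrist_force: [0.4, -0.2, -0.0]
width: 0.0939
finger_force: 0.0
(np.int32(1045), array([205.7,  19.5]), array([181,   0,  47,  49], dtype=int32))
(np.int32(2446), array([229.3,  90.4]), array([202,  62,  55,  57], dtype=int32))
(np.int32(92), array([482.6, 155.7]), array([476, 135,  14,  41], dtype=int32))
(np.int32(1341), array([496.7, 212.5]), array([474, 141,  38, 114], dtype=int32))
(np.int32(93), array([469.7, 197.3]), array([463, 177,  14,  41], dtype=int32))
(np.int32(934), array([116.3, 192.9]), array([ 93, 178,  47,  33], dtype=int32))
(np.int32(973), array([212.9, 215. ]), array([195, 199,  37,  34], dtype=int32))
time: 1.75
tool_pos: [0.5888, -0.3121, 0.2169]
ee_rot: [3.141, 0.0, 0.136]
wrist_force: [0.5, -0.5, -0.5]
width: 0.0941
finger_force: 0.0
(np.int32(2524), array([259.4,  66.3]), array([208,   0, 101, 134], dtype=int32))
(np.int32(2024), array([253.8, 172.7]), array([229, 147,  51,  51], dtype=int32))
(np.int32(124), array([492.2, 229.1]), array([484, 205,  18,  50], dtype=int32))
(np.int32(574), array([236.1, 279. ]), array([219, 268,  34,  21], dtype=int32))
```

View pics/w12.png

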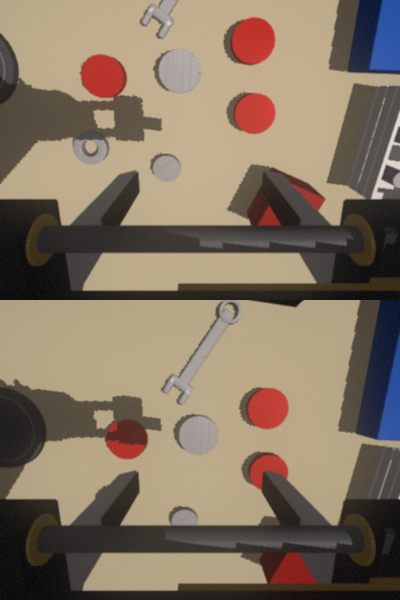

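Wrist views: the large disc is at (229,90) in the first and (254,173) in the second, with clear space left and right of it. The small disc is at (213,215) in the first.

Run:
```python
from h import *
import pickle
a=pickle.load(open("w1.pkl","rb"));b=pickle.load(open("w2.pkl","rb"));t=cam("top")
print(tri(a,(229.3,90.4),b,(253.8,172.7)), onz(a,(229.3,90.4),.018),onz(b,(253.8,172.7),.018),onz(t,(341.5,176.9),.018))
print("small",tri(a,(212.9,215),t,(340.3,217.9)),onz(a,(212.9,215),.012),onz(t,(340.3,217.9),.012))
print(robot.get_obs()["tool_pos"])
```

```text
[ 0.589803   -0.30826322  0.01701967] [ 0.58969736 -0.308236    0.018     ] [ 0.59003309 -0.30835971  0.018     ] [ 0.59082454 -0.31018357  0.018     ]
small [ 0.44265775 -0.3055236   0.01413966] [ 0.44238334 -0.30484971  0.012     ] [ 0.44244042 -0.30637396  0.012     ]
[ 0.58878431 -0.31214881  0.21708486]
```

```bash
python3 -m pendant '[[0.1,0.4,-4,0,0,0,1],[0,0,-4,0,0,0,1],[0,0,-4,0,0,0,1],[0,0,-4,0,0,0,1],[0,0,-2,0,0,0,1],[0,0,0,0,0,0,1],[0,0,0,0,0,0,1],[0,0,0,0,0,0,1]]'
```

```text
time: 2.6
tool_pos: [0.5923, -0.3082, 0.0396]
ee_rot: [3.138, -0.004, 0.137]
wrist_force: [-0.2, -0.3, 0.1]
width: 0.0941
finger_force: 0.0
```

```bash
python3 -m pendant '[[-0.2,0,-1.3,0,0,0,1],[0,0,-1.3,0,0,0,1],[0,0,0,0,0,0,1],[0,0,0,0,0,0,1],[0,0,0,0,0,0,1]]'; python3 -m pendant '[[0,0,0,0,0,0,0.5],[0,0,0,0,0,0,0.5],[0,0,0,0,0,0,0.5],[0,0,0,0,0,0,0.5],[0,0,0,0,0,0,0.5],[0,0,0,0,0,0,0.5],[0,0,0,0,0,0,0.5],[0,0,0,0,0,0,0.5]]'
```

```text
time: 3.1
tool_pos: [0.5904, -0.3076, 0.0115]
ee_rot: [3.139, -0.003, 0.138]
wrist_force: [1.5, -1.9, 4.6]
width: 0.0939
finger_force: 2.1
time: 3.9
tool_pos: [0.5894, -0.3067, 0.0113]
ee_rot: [3.141, -0.0, 0.139]
wrist_force: [0.4, -0.1, 6.2]
width: 0.0594
finger_force: 30.7
```

```bash
python3 -m pendant '[[0,0,0.5,0,0,0,0.5],[0,0,2,0,0,0,0.5],[0,0,4,0,0,0,0.5],[0,0,4,0,0,0,0.5],[0,0,4,0,0,0,0.5],[0,0,4,0,0,0,0.5],[0,0,0,0,0,0,0.5],[0,0,0,0,0,0,0.5]]'
python3 -m pendant '[[-0.5,4.5,0,0,0,0,0.5],[-0.5,4.5,0,0,0,0,0.5],[-0.5,4.5,0,0,0,0,0.5],[-0.5,4.5,0,0,0,0,0.5],[-0.5,4.5,0,0,0,0,0.5],[-0.5,4.5,0,0,0,0,0.5],[-0.5,4.5,0,0,0,0,0.5],[-0.5,4.5,0,0,0,0,0.5]]'
python3 -m pendant '[[0,2,0,0,0,0,0.5],[0,0,0,0,0,0,0.5],[0,0,0,0,0,0,0.5],[0,0,0,0,0,0,0.5],[0,0,0,0,0,0,0.5]]'
python3 - <<'E'
from h import *
import pickle
c=cam("wrist");im=imaging.snapshot("wrist");cv2.imwrite("pics/w3.png",im[:,:,::-1]);pickle.dump(c,open("w3.pkl","wb"))
E
python3 -m pendant '[[-0.5,4.5,0,0,0,0,0.5],[-0.5,4.5,0,0,0,0,0.5],[-0.5,4.5,0,0,0,0,0.5],[-0.5,3,0,0,0,0,0.5],[0,0,0,0,0,0,0.5],[0,0,0,0,0,0,0.5],[0,0,0,0,0,0,0.5]]'
python3 - <<'E'
from h import *
import pickle
c=cam("wrist");im=imaging.snapshot("wrist");cv2.imwrite("pics/w4.png",im[:,:,::-1]);pickle.dump(c,open("w4.pkl","wb"))
a=cv2.imread("pics/w3.png");cv2.imwrite("pics/w34.png",cv2.resize(np.hstack([a,im[:,:,::-1]])[:260],(800,203*1),interpolation=cv2.INTER_AREA))
cv2.imwrite("pics/w34.png",cv2.resize(np.vstack([a[:225],im[:225,:,::-1]]),(682,600)))
E
```

```text
time: 4.7
tool_pos: [0.5887, -0.3063, 0.1939]
ee_rot: [-3.14, 0.002, 0.138]
wrist_force: [-0.7, -0.2, -4.8]
width: 0.0594
finger_force: 30.0
time: 5.5
tool_pos: [0.5463, 0.055, 0.1902]
ee_rot: [-3.14, 0.009, 0.138]
wrist_force: [0.4, 0.0, -3.2]
width: 0.0594
finger_force: 30.0
time: 6.0
tool_pos: [0.5489, 0.0719, 0.1944]
ee_rot: [3.141, 0.002, 0.136]
wrist_force: [-0.2, -0.4, -3.0]
width: 0.0596
finger_force: 30.0
time: 6.75
tool_pos: [0.5296, 0.2369, 0.1955]
ee_rot: [3.141, 0.0, 0.136]
wrist_force: [0.7, 0.6, -3.7]
width: 0.0595
finger_force: 30.0
```

View pics/w34.png

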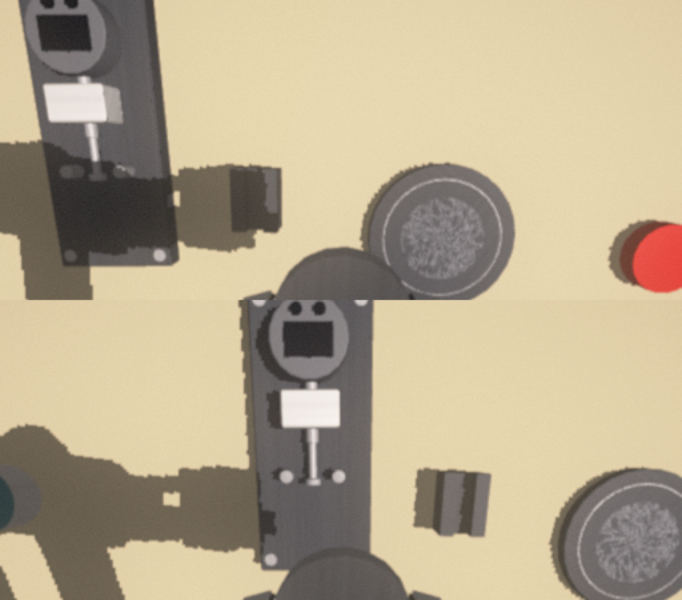

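Views: the stop pins are at about raw (215,133) and (254,133) in the second wrist view, with the plunger tip between them at (236,136). In the first they are at (54,129) and (91,129). The plate is visible in both. Refining numerically.

```bash
cat > m.py <<'E'
from h import *
import pickle
c3,c4=[pickle.load(open(f"w{i}.pkl","rb")) for i in(3,4)]; ct=cam("top")
w3,w4=cv2.imread("pics/w3.png"),cv2.imread("pics/w4.png")
g=cv2.cvtColor(w4,cv2.COLOR_BGR2GRAY).astype(float)
P=[]
for u,v in[(215,133),(254,133)]:
    w=g[v-9:v+10,u-9:u+10]; m=(w>110).astype(np.uint8)
    n,l,s,cc=cv2.connectedComponentsWithStats(m); i=1+np.argmax(s[1:,4]); P.append(cc[i]+[u-9,v-9]); print(P[-1],s[i])
X=[onz(c4,p,.036) for p in P]; print("pins",X,np.linalg.norm(X[0]-X[1]))
d=X[0]-X[1]; gx=np.array([d[1],-d[0]])/np.hypot(*d[:2]); mid=(X[0]+X[1])[:2]/2; o=mid-gx*.0287
print("yaw deg",np.degrees(np.arctan2(gx[1],gx[0])),"nest",o)
print("tri pins",tri(c3,(54,129),c4,P[0]),tri(c3,(91,129),c4,P[1]))
# base edges by proj: print predicted corners in w4/top
gy=np.array([-gx[1],gx[0]])
print("base corners pred w4",np.round(proj(c4,[np.r_[o+gx*a+gy*b,.02] for a,b in[(-.05,.046),(-.05,-.046),(.165,.046),(.165,-.046)]])))
print("pred top*1.5625",np.round(1.5625*proj(ct,[np.r_[o+gx*a+gy*b,.02] for a,b in[(-.05,.046),(-.05,-.046),(.165,.046),(.165,-.046)]])))
# plate: dark-vs-bench contour in w3/w4
for n,c,im in(("w3",c3,w3),("w4",c4,w4)):
    h=cv2.cvtColor(im,cv2.COLOR_BGR2GRAY); 
    ctr=onz(c,(np.array([441,238]) if n=="w3" else np.array([637,242]))/1.332,.012); print(n,"plate by eye",ctr)
E
python3 m.py
python3 - <<'E'
import cv2,numpy as np
a=cv2.imread("pics/w4.png")[90:170,180:300];b=cv2.imread("pics/w3.png")[90:170,10:130]
cv2.imwrite("pics/pins.png",cv2.resize(np.hstack([a,b]),(800,267),interpolation=cv2.INTER_CUBIC))
E
```

```text
[214.87096774 132.12903226] [ 4  3 11 11 93]
[254.01030928 132.06185567] [ 4  3 11 11 97]
pins [array([0.57400302, 0.28598881, 0.036     ]), array([0.57946651, 0.24670549, 0.036     ])] 0.03966142273074245
yaw deg 7.917861782593912 nest [0.54830837 0.26239363]
tri pins [0.5732052  0.28699026 0.0273846 ] [0.57902388 0.24667082 0.03230484]
base corners pred w4 [[196. 203.]
 [278. 203.]
 [185. -13.]
 [281. -13.]]
pred top*1.5625 [[268. 313.]
 [308. 308.]
 [260. 222.]
 [299. 217.]]
w3 plate by eye [ 0.55786069 -0.01090255  0.012     ]
w4 plate by eye [ 0.55796935 -0.01168663  0.012     ]
```

View pics/pins.png

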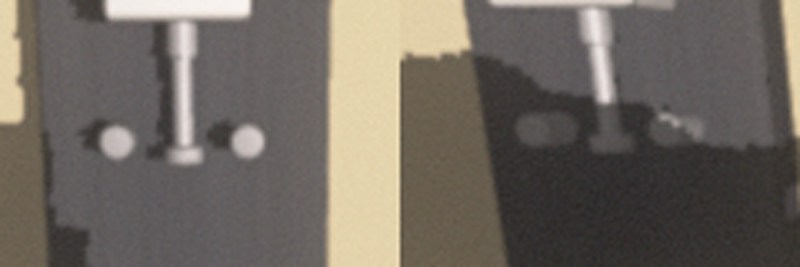

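```bash
python3 -c "
from m import *
print(tri(c3,(49,128.7),c4,P[0]),tri(c3,(88.5,128),c4,P[1]))" | tail -1; python3 -m pendant '[[-0.1,2.3,-3,0,0,0,0.5],[0,0,-4,0,0,0,0.5],[0,0,-4,0,0,0,0.5],[0,0,-3.5,0,0,0,0.5],[0,0,0,0,0,0,0.5],[0,0,0,0,0,0,0.5],[0,0,0,0,0,0,0.5]]'
```

```text
[0.57402821 0.28581106 0.03744575] [0.57976147 0.24673358 0.03719953]
time: 7.5
tool_pos: [0.5305, 0.2614, 0.0537]
ee_rot: [-3.141, -0.005, 0.137]
wrist_force: [-0.0, 0.4, -2.8]
width: 0.0595
finger_force: 30.0
```

```bash
python3 -m pendant '[[-0.2,-0.15,-1,0,0,0,0.5],[0,0,-0.5,0,0,0,0.5],[0,0,-0.2,0,0,0,0.5],[0,0,-0.2,0,0,0,0.5],[0,0,0,0,0,0,0.5],[0,0,0,0,0,0,0.5],[0,0,0,0,0,0,0.5]]'
```

```text
time: 8.2
tool_pos: [0.5263, 0.2598, 0.0316]
ee_rot: [3.142, -0.0, 0.138]
wrist_force: [0.5, -0.8, -3.8]
width: 0.0595
finger_force: 30.0
```

```bash
python3 -m pendant '[[0,0,-0.07,0,0,0,0.5],[0.3,0.04,0,0,0,0,0.5],[0.3,0.04,0,0,0,0,0.5],[0.3,0.04,0,0,0,0,0.5],[0.3,0.04,0,0,0,0,0.5],[0,0,0,0,0,0,0.5],[0,0,0,0,0,0,0.5],[0,0,0,0,0,0,0.5]]'
```

```text
time: 9.0
tool_pos: [0.5391, 0.2615, 0.0313]
ee_rot: [-3.141, -0.002, 0.138]
wrist_force: [0.5, 0.0, 0.9]
width: 0.0593
finger_force: 32.0
```

```bash
python3 -m pendant '[[0.2,0.03,0,0,0,0,0.5],[0.2,0.02,0,0,0,0,0.5],[0.2,0.02,0,0,0,0,0.5],[0.2,0.02,0,0,0,0,0.5],[0,0,0,0,0,0,0.5],[0,0,0,0,0,0,0.5],[0,0,0,0,0,0,0.5]]'
```

```text
time: 9.7
tool_pos: [0.5438, 0.2622, 0.0313]
ee_rot: [3.142, 0.005, 0.139]
wrist_force: [-7.9, -1.4, 8.3]
width: 0.0596
finger_force: 33.8
```

```bash
python3 -m pendant '[[0.1,0.01,0,0,0,0,0.5],[0.1,0.01,0,0,0,0,0.5],[0,0,0,0,0,0,0.5],[0,0,0,0,0,0,0.5]]'; python3 -m pendant '[[0.1,0.01,0,0,0,0,0.5],[0.1,0.01,0,0,0,0,0.5],[0,0,0,0,0,0,0.5],[0,0,0,0,0,0,0.5]]';  python3 -m pendant '[[0.1,0.01,0,0,0,0,0.5],[0.1,0.01,0,0,0,0,0.5],[0,0,0,0,0,0,0.5],[0,0,0,0,0,0,0.5]]'
```

```text
time: 10.1
tool_pos: [0.5452, 0.2624, 0.0313]
ee_rot: [3.142, 0.007, 0.139]
wrist_force: [-10.3, -1.7, 9.8]
width: 0.0594
finger_force: 33.9
time: 10.5
tool_pos: [0.5468, 0.2626, 0.0313]
ee_rot: [3.142, 0.008, 0.139]
wrist_force: [-10.6, -2.1, 10.2]
width: 0.0593
finger_force: 34.0
time: 10.9
tool_pos: [0.5484, 0.2628, 0.0313]
ee_rot: [-3.142, 0.009, 0.139]
wrist_force: [-12.0, -1.6, 10.0]
width: 0.0597
finger_force: 34.0
```

```bash
python3 -m pendant '[[0.1,0.01,0,0,0,0,0.5],[0.1,0.01,0,0,0,0,0.5],[0,0,0,0,0,0,0.5],[0,0,0,0,0,0,0.5]]'; python3 -m pendant '[[0.1,0.01,0,0,0,0,0.5],[0.1,0.01,0,0,0,0,0.5],[0,0,0,0,0,0,0.5],[0,0,0,0,0,0,0.5]]'
```

```text
time: 11.3
tool_pos: [0.5486, 0.2628, 0.0312]
ee_rot: [3.141, 0.013, 0.139]
wrist_force: [-16.3, -2.7, 13.1]
width: 0.0595
finger_force: 34.6
time: 11.7
tool_pos: [0.5487, 0.2628, 0.0313]
ee_rot: [3.141, 0.017, 0.14]
wrist_force: [-20.0, -2.7, 15.9]
width: 0.0594
finger_force: 35.1
```

Run:
```python
from h import *
o=robot.get_obs();print(o["tool_pos"],o["wrist_force"],o["wrist_torque"])
im=imaging.snapshot("wrist");cv2.imwrite("pics/w5.png",im[:,:,::-1])
cv2.imwrite("pics/w5b.png",cv2.resize(im[60:240,120:360,::-1],(800,600),interpolation=cv2.INTER_CUBIC))
c=cam("wrist");print(proj(c,[[.57400,.28599,.036],[.57947,.24670,.036]]))
```

```text
[0.54870392 0.26281303 0.03127264] [-19.96797205  -2.68439925  15.8657904 ] [-0.5227363   3.75741084  0.1272865 ]
[[221.08003147 192.43930365]
 [296.16199811 192.5183085 ]]
```

View pics/w5b.png

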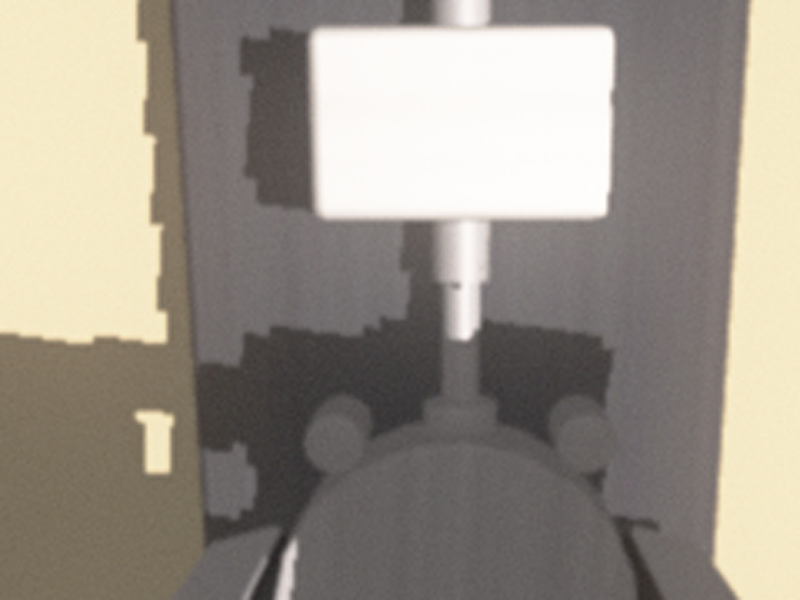

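Home: the wrist view shows the disc's rim touching both pins (340,440 and 580,435 in the crop) with the plunger pushed in. The force jumped at x=0.5486, against a predicted nest x of 0.5483. Holding.

```bash
for i in 1 2 3 4; do python3 -m pendant '[[0,0,0,0,0,0,0.5],[0,0,0,0,0,0,0.5],[0,0,0,0,0,0,0.5],[0,0,0,0,0,0,0.5],[0,0,0,0,0,0,0.5],[0,0,0,0,0,0,0.5],[0,0,0,0,0,0,0.5],[0,0,0,0,0,0,0.5]]' | egrep 'time|pos|wrist'; done
```

```text
time: 12.55
tool_pos: [0.5487, 0.2628, 0.0313]
wrist_force: [-20.6, -3.3, 16.7]
time: 13.35
tool_pos: [0.5487, 0.2628, 0.0313]
wrist_force: [-20.6, -3.4, 16.8]
time: 14.15
tool_pos: [0.5487, 0.2628, 0.0313]
wrist_force: [-20.5, -3.3, 16.9]
time: 14.95
tool_pos: [0.5487, 0.2628, 0.0313]
wrist_force: [-19.1, -3.0, 17.5]
```

```bash
python3 -m pendant '[[-0.7,-0.1,0,0,0,0,0.5],[-0.7,-0.1,0,0,0,0,0.5],[-0.7,-0.1,0,0,0,0,0.5],[-0.7,-0.1,0.5,0,0,0,0.5],[0,0,3,0,0,0,0.5],[0,0,4,0,0,0,0.5],[0,0,0,0,0,0,0.5],[0,0,0,0,0,0,0.5]]'
python3 -m pendant '[[0.4,-4,0,0,0,0,0.5],[0.4,-4,0,0,0,0,0.5],[0.4,-4,0,0,0,0,0.5],[0.4,-4,0,0,0,0,0.5],[0.4,-4,0,0,0,0,0.5],[0.4,-4,0,0,0,0,0.5],[0,0,0,0,0,0,0.5],[0,0,0,0,0,0,0.5]]'
```

```text
time: 15.75
tool_pos: [0.5281, 0.259, 0.1055]
ee_rot: [3.141, -0.0, 0.138]
wrist_force: [0.3, -0.6, -4.6]
width: 0.0593
finger_force: 30.0
time: 16.55
tool_pos: [0.5503, 0.0186, 0.1026]
ee_rot: [-3.14, 0.006, 0.136]
wrist_force: [0.2, -0.5, -4.3]
width: 0.0594
finger_force: 30.0
```

```bash
python3 -m pendant '[[0.7,-3,0,0,0,0,0.5],[0,0,0,0,0,0,0.5],[0,0,-3,0,0,0,0.5],[0,0,-2.5,0,0,0,0.5],[0,0,0,0,0,0,0.5],[0,0,0,0,0,0,0.5],[0,0,0,0,0,0,0.5],[0,0,0,0,0,0,0.5]]'
```

```text
time: 17.35
tool_pos: [0.5605, -0.0105, 0.0527]
ee_rot: [3.141, -0.003, 0.139]
wrist_force: [0.5, -0.5, -3.4]
width: 0.0596
finger_force: 30.0
```

```bash
python3 -m pendant '[[-0.2,-0.1,-1,0,0,0,0.5],[0,0,-1,0,0,0,0.5],[0,0,-0.5,0,0,0,0.5],[0,0,-0.2,0,0,0,0.5],[0,0,0,0,0,0,0.5],[0,0,0,0,0,0,0.5],[0,0,0,0,0,0,0.5],[0,0,0,0,0,0,0.5]]'
```

```text
time: 18.15
tool_pos: [0.5574, -0.0118, 0.0238]
ee_rot: [3.141, -0.0, 0.138]
wrist_force: [1.1, 1.1, -2.9]
width: 0.0589
finger_force: 30.0
```

```bash
python3 -m pendant '[[0,0,-0.08,0,0,0,0.5],[0,0,0,0,0,0,0.5],[0,0,0,0,0,0,0.5]]'; python3 -m pendant '[[0,0,0,0,0,0,0.66],[0,0,0,0,0,0,0.72],[0,0,0,0,0,0,0.8],[0,0,0,0,0,0,0.85],[0,0,0,0,0,0,0.85],[0,0,0,0,0,0,0.85],[0,0,0,0,0,0,0.85],[0,0,0,0,0,0,0.85]]'
```

```text
time: 18.45
tool_pos: [0.5575, -0.0118, 0.0233]
ee_rot: [3.141, -0.001, 0.138]
wrist_force: [-0.3, -0.4, -2.3]
width: 0.0594
finger_force: 31.0
time: 19.25
tool_pos: [0.5575, -0.012, 0.0233]
ee_rot: [3.141, -0.001, 0.138]
wrist_force: [0.5, -0.9, 1.7]
width: 0.0798
finger_force: 0.9
```

```bash
python3 -m pendant '[[0,0,0.3,0,0,0,0.9],[0,0,2,0,0,0,1],[0,0,4,0,0,0,1],[0,0,4,0,0,0,1],[0,0,4,0,0,0,1],[0,0,4,0,0,0,1],[0,0,0,0,0,0,1],[0,0,0,0,0,0,1]]'
python3 - <<'E'
from h import *
import pickle
c=cam("wrist");im=imaging.snapshot("wrist");cv2.imwrite("pics/w6.png",im[:,:,::-1]);pickle.dump(c,open("w6.pkl","wb"))
cv2.imwrite("pics/w6b.png",cv2.resize(im[60:300,100:420,::-1],(800,600),interpolation=cv2.INTER_CUBIC))
th=np.linspace(0,6.28,8,0)[:,None]
print(proj(c,[[.558,-.0115,.012]]),proj(c,[[.5575,-.012,.030]]))
E
```

```text
time: 20.05
tool_pos: [0.5576, -0.0116, 0.2071]
ee_rot: [3.141, -0.002, 0.138]
wrist_force: [-0.1, -0.4, -0.4]
width: 0.0942
finger_force: 0.0
[[256.86493684 174.83817278]] [[257.28952894 178.31864685]]
```

View pics/w6b.png

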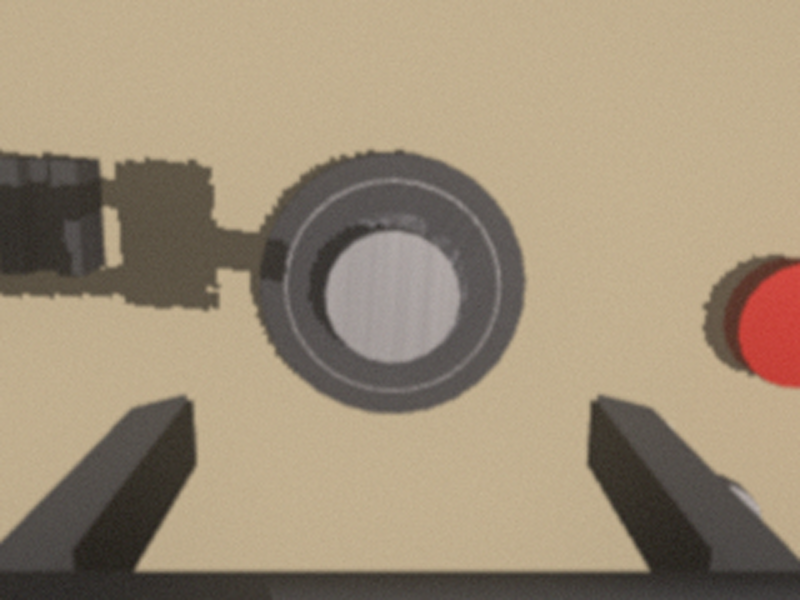

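The disc lies flat, its centre at crop (393.5,296.5) and the scribed circle's centre at (392.5,284.5). That matches the prediction to within 1 mm, allowing for height. Going to the small disc at (0.4425,-0.3055).

```bash
python3 - <<'E'
from h import *
import pickle
c=pickle.load(open("w6.pkl","rb"));f=lambda x,y:(x/2.5+100,y/2.5+60)
print(onz(c,f(392.5,284.5),.012),onz(c,f(393.5,296.5),.030))
E
python3 -m pendant '[[-1.6,-4.1,0,0,0,0,1],[-1.6,-4.1,0,0,0,0,1],[-1.6,-4.1,0,0,0,0,1],[-1.6,-4.1,0,0,0,0,1],[-1.6,-4.1,0,0,0,0,1],[-1.6,-4.1,0,0,0,0,1],[-1.6,-4.1,0,0,0,0,1],[0,0,0,0,0,0,1]]'
python3 -m pendant '[[-0.3,-0.7,-3,0,0,0,1],[0,0,-4,0,0,0,1],[0,0,-2,0,0,0,1],[0,0,0,0,0,0,1],[0,0,0,0,0,0,1],[0,0,0,0,0,0,1]]'
python3 - <<'E'
from h import *
c=cam("wrist");im=imaging.snapshot("wrist");cv2.imwrite("pics/w7.png",im[:,:,::-1])
for x in grey(im)[0]: print(x,onz(c,x[1],.012))
print(proj(c,[[.4425,-.3055,.012],[.459,-.188,.015]]))
E
```

```text
[ 0.55923196 -0.01148579  0.012     ] [ 0.55720312 -0.01216496  0.03      ]
time: 20.9
tool_pos: [0.4421, -0.3023, 0.2027]
ee_rot: [-3.139, 0.005, 0.131]
wrist_force: [-0.2, 0.9, 0.2]
width: 0.0939
finger_force: 0.0
time: 21.5
tool_pos: [0.4431, -0.3058, 0.1174]
ee_rot: [3.14, -0.002, 0.139]
wrist_force: [-0.1, -0.8, 0.5]
width: 0.0939
finger_force: 0.0
(np.int32(636), array([121.1, 137.3]), array([ 98, 127,  49,  20], dtype=int32)) [ 0.4760644  -0.18468341  0.012     ]
(np.int32(198), array([144.8, 168.7]), array([139, 161,  15,  18], dtype=int32)) [ 0.45183721 -0.20612777  0.012     ]
(np.int32(1365), array([258.9, 198. ]), array([231, 170,  49,  49], dtype=int32)) [ 0.43945501 -0.30805859  0.012     ]
[[256.52580407 194.32560571]
 [122.77925465 158.14831801]]
```

```bash
python3 -m pendant '[[-0.1,0.05,-4,0,0,0,1],[0,0,-4,0,0,0,1],[0,0,0,0,0,0,1],[0,0,0,0,0,0,1],[0,0,0,0,0,0,1],[0,0,0,0,0,0,1]]'
```

```text
time: 22.15
tool_pos: [0.4429, -0.3066, 0.039]
ee_rot: [3.137, -0.004, 0.138]
wrist_force: [-0.7, -0.1, -0.8]
width: 0.094
finger_force: 0.0
```

```bash
python3 -m pendant '[[0,0,-1.5,0,0,0,1],[0,0,-0.85,0,0,0,1],[0,0,0,0,0,0,1],[0,0,0,0,0,0,1],[0,0,0,0,0,0,1]]'; python3 -m pendant '[[0,0,0,0,0,0,0.7],[0,0,0,0,0,0,0.3],[0,0,0,0,0,0,0.3],[0,0,0,0,0,0,0.3],[0,0,0,0,0,0,0.3],[0,0,0,0,0,0,0.3],[0,0,0,0,0,0,0.3],[0,0,0,0,0,0,0.3]]'
```

```text
time: 22.65
tool_pos: [0.4416, -0.3057, 0.0133]
ee_rot: [3.141, -0.001, 0.138]
wrist_force: [0.2, -0.4, 0.2]
width: 0.0943
finger_force: 0.0
time: 23.45
tool_pos: [0.4412, -0.3053, 0.0125]
ee_rot: [3.142, 0.0, 0.138]
wrist_force: [0.3, 0.1, -0.0]
width: 0.0431
finger_force: 30.0
```

```bash
python3 -m pendant '[[0,0,0.5,0,0,0,0.3],[0,0,3,0,0,0,0.3],[0,0,4,0,0,0,0.3],[0,0,2.5,0,0,0,0.3],[0,0,0,0,0,0,0.3],[0,0,0,0,0,0,0.3]]'
python3 -m pendant '[[1.5,4,0,0,0,0,0.3],[1.5,4,0,0,0,0,0.3],[1.5,4,0,0,0,0,0.3],[1.5,4,0,0,0,0,0.3],[1.5,4,0,0,0,0,0.3],[1.5,4,0,0,0,0,0.3],[1.5,4,0,0,0,0,0.3],[0,0,0,0,0,0,0.3]]'
python3 -m pendant '[[0.8,1.2,0,0,0,0,0.3],[0,0,0,0,0,0,0.3],[0,0,0,0,0,0,0.3],[0,0,0,0,0,0,0.3]]'
```

```text
time: 24.05
tool_pos: [0.4411, -0.3051, 0.1121]
ee_rot: [3.141, 0.0, 0.138]
wrist_force: [-0.5, 0.0, -1.1]
width: 0.043
finger_force: 30.0
time: 24.85
tool_pos: [0.5455, -0.0202, 0.1092]
ee_rot: [-3.138, 0.004, 0.145]
wrist_force: [0.7, 0.3, -1.7]
width: 0.0432
finger_force: 30.0
time: 25.25
tool_pos: [0.5538, -0.0143, 0.1121]
ee_rot: [3.141, 0.001, 0.137]
wrist_force: [0.1, 0.2, -1.6]
width: 0.0434
finger_force: 30.0
```

```bash
python3 -m pendant '[[0.2,0.2,-3,0,0,0,0.3],[0,0,-2,0,0,0,0.3],[0,0,0,0,0,0,0.3],[0,0,0,0,0,0,0.3],[0,0,0,0,0,0,0.3],[0,0,0,0,0,0,0.3]]'
```

```text
time: 25.85
tool_pos: [0.5573, -0.0116, 0.0643]
ee_rot: [3.141, -0.003, 0.138]
wrist_force: [-0.6, -0.2, -1.7]
width: 0.0428
finger_force: 30.0
```

```bash
python3 -m pendant '[[0,-0.1,-1,0,0,0,0.3],[0,0,-0.5,0,0,0,0.3],[0,0,-0.3,0,0,0,0.3],[0,0,0,0,0,0,0.3],[0,0,0,0,0,0,0.3],[0,0,0,0,0,0,0.3],[0,0,0,0,0,0,0.3]]'
```

```text
time: 26.55
tool_pos: [0.5565, -0.0123, 0.0448]
ee_rot: [3.141, -0.001, 0.138]
wrist_force: [0.0, 0.7, -1.0]
width: 0.0436
finger_force: 30.0
```

```bash
python3 -m pendant '[[0,0,-0.1,0,0,0,0.3],[0,0,-0.1,0,0,0,0.3],[0,0,0,0,0,0,0.3],[0,0,0,0,0,0,0.3],[0,0,0,0,0,0,0.3]]'
```

```text
time: 27.05
tool_pos: [0.5562, -0.0123, 0.0425]
ee_rot: [3.141, 0.0, 0.138]
wrist_force: [0.1, -0.5, -0.8]
width: 0.0431
finger_force: 30.0
```

```bash
python3 -m pendant '[[0,0,-0.05,0,0,0,0.3],[0,0,0,0,0,0,0.3],[0,0,0,0,0,0,0.3]]'; python3 -m pendant '[[0,0,0,0,0,0,0.5],[0,0,0,0,0,0,0.55],[0,0,0,0,0,0,0.6],[0,0,0,0,0,0,0.7],[0,0,0,0,0,0,0.7],[0,0,0,0,0,0,0.7],[0,0,0,0,0,0,0.7]]';python3 -m pendant '[[0,0,0.3,0,0,0,0.7],[0,0,2,0,0,0,0.8],[0,0,4,0,0,0,1],[0,0,4,0,0,0,1],[0,0,4,0,0,0,1],[0,0,2,0,0,0,1],[0,0,0,0,0,0,1],[0,0,0,0,0,0,1]]'
python3 - <<'E'
from h import *
c=cam("wrist");im=imaging.snapshot("wrist");cv2.imwrite("pics/w8.png",im[:,:,::-1])
cv2.imwrite("pics/w8b.png",cv2.resize(im[60:300,100:420,::-1],(800,600),interpolation=cv2.INTER_CUBIC))
f=lambda p:(p-[100,60])*2.5
print(f(proj(c,[[.5585,-.0115,.012],[.5572,-.0122,.030],[.5572,-.0122,.042]])))
E
```

```text
time: 27.35
tool_pos: [0.5562, -0.0123, 0.0424]
ee_rot: [3.141, -0.0, 0.138]
wrist_force: [-1.0, -0.2, 2.3]
width: 0.0431
finger_force: 30.0
time: 28.05
tool_pos: [0.5562, -0.0122, 0.042]
ee_rot: [3.141, -0.0, 0.138]
wrist_force: [-0.3, 0.5, -0.3]
width: 0.0658
finger_force: 0.0
time: 28.85
tool_pos: [0.5561, -0.0122, 0.2046]
ee_rot: [3.142, 0.0, 0.138]
wrist_force: [-0.8, -0.5, -1.0]
width: 0.0939
finger_force: 0.0
[[391.48901832 282.5411102 ]
 [392.71419232 293.028185  ]
 [392.79352116 298.47775501]]
```

View pics/w8b.png

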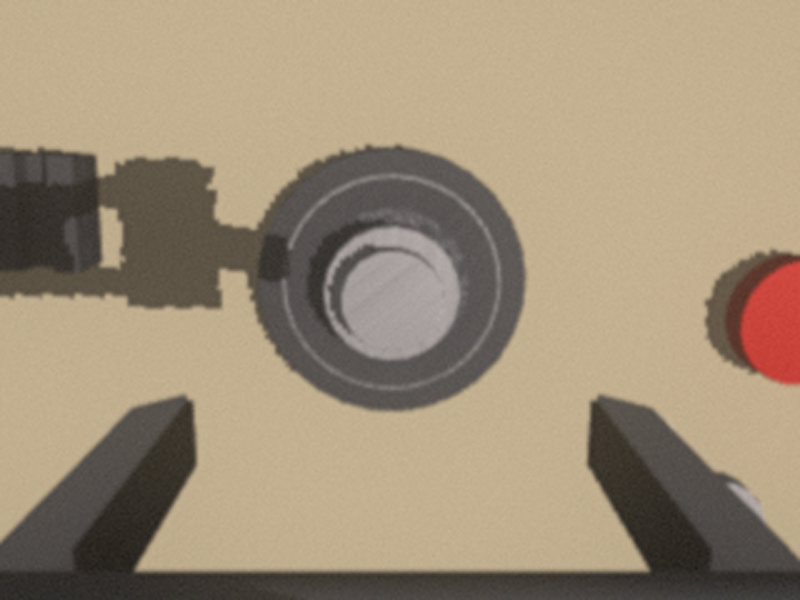

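The small disc lies flat on the large one. Its centre is at crop (394,307), against (393,298.5) for perfectly concentric, so about 3.5 mm off and inside the 7 mm limit. The large disc is about 2 mm off the plate's centre, and nothing is being touched. Handing in.

```bash
python3 -c "
from bench import robot
print(robot.close_job())"
```

```text
the job is handed in; nothing more can be done
None
```

I handed the job in at about 29 s, with no verdict returned: the large disc was pressed home on the gauge for over 3 s, then laid about 2 mm off the plate's centre (limit 8 mm), with the small disc flat on top about 3.5 mm off the large one's centre (limit 7 mm).

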